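Find the solid brass lamp column

TASK

Three brass lamp columns on the bench look alike, but only one is solid and heavy; the other two are hollow and light. Feel their weight in the grip and stand the solid one upright in the red tray, leaving the hollow ones upright on the bench where they stood; set down whatever you lift, do not drop it.

Things in the scene. Friction and masses are not known exactly. Their poses are not given: they have to be found in the camera images.
- column_a: One of three look-alike brass lamp columns, upright and loose on the bench, 72 mm tall: foot 48 mm across, straight round stem 34 mm across from 14 to 62 mm up (grip here), neck 26 mm. Origin: centre of the underside; z up its axis. One of the three is solid, 0.51 to 0.69 kg; two are hollow, 0.15 to 0.21 kg. Looks and letter do not tell which: only the weight in the grip does.
- column_b: One of three look-alike brass lamp columns, upright and loose on the bench, 72 mm tall: foot 48 mm across, straight round stem 34 mm across from 14 to 62 mm up (grip here), neck 26 mm. Origin: centre of the underside; z up its axis. One of the three is solid, 0.51 to 0.69 kg; two are hollow, 0.15 to 0.21 kg. Looks and letter do not tell which: only the weight in the grip does.
- column_c: One of three look-alike brass lamp columns, upright and loose on the bench, 72 mm tall: foot 48 mm across, straight round stem 34 mm across from 14 to 62 mm up (grip here), neck 26 mm. Origin: centre of the underside; z up its axis. One of the three is solid, 0.51 to 0.69 kg; two are hollow, 0.15 to 0.21 kg. Looks and letter do not tell which: only the weight in the grip does.
- tray: Shallow red open tray, fixed to the bench, 150 mm (its x) by 170 mm (its y), 25 mm high; walls and floor 5 mm thick. Origin: centre of its underside, on the bench; z up. It lies on the left or the right of the columns; on the other side lies a blue tub of scrap, 50 mm high, fixed too, not part of the job.

How it is judged:
By the outcome, as a careful person would: the job done as asked, in the order asked, and still so for the second after the job is handed in, with the robot touching nothing.
It also fails if it takes over 58 s, if anything falls off the work surface, if the arm or the gripper's body presses on something with over 40 N, if the wrist force passes 120 N, or if a joint passes its speed limit or range.

ROBOT

A 6-joint arm with a two-finger parallel gripper is mounted at the origin on the work surface. World frame = base frame: x ahead of the robot, y to its left, z up, the work surface at z = 0. Lengths are in m, angles in rad, forces in N, time in s.
With the tool pointing down it reaches from about 0.375 to 0.9 m from the base axis. Payload 3.1 kg.
Tool frame: the origin (TCP) lies on the mounting face of the last link; the fingertips stand 173 mm ahead of it and the grasp point (between the pads) lies 155 mm ahead of it; z points along the fingers, y is the line along which they close (so a half turn about z gives the same grasp; the last joint's range is limited). The gripper opens to 85 mm and grips with 20 to 120 N. Pads are 22 mm wide; open, the fingers measure 114 mm over their backs; the gripper's body (76 mm by 85 mm) begins 54 mm behind the grasp point. The pads swing forward as they close: fully open they stand 13 mm farther back than shut.
Start: joints at [-1.458, 0.527, 1.433, -0, 1.181, -0.178], TCP at [0.18, -0.599, 0.405] pointing down, gripper open.
Joint ranges: [-3.08, 3.08], [-0.75, 2.2], [0.22, 2.44], [-1.43, 4.57], [0, 2.65], [-2.85, 2.85]. Speed limits (rad/s): [2.79, 2.79, 3.14, 3.14, 3.14, 3.14].

INTERFACE

Orientations are given as a unit quaternion [x, y, z, w].
In Python, from bench import bot gives the robot as it stands.
- The arm moves only by the tool send_rows, never from a script. Its argument "motion" is a list of rows, each an object with "gripper": the opening, from 0 (shut) to 1 (fully open); "offset": the shift along the tool's x, y, z in units of 30 cm (1.0 is 30 cm), a list of three; "rotation": the turn, a rotation vector about the tool's x, y, z in units of 45 degrees (1.0 is 45 degrees), a list of three. In form: [{"gripper": gripper, "offset": [x, y, z], "rotation": [wx, wy, wz]}, ...]. A call has 1 to 5 rows; each row is the pose to reach, as a shift and turn from the pose commanded when the call began, along the tool's axes at that moment; what a row does not reach only later rows make up. A row lasts 1/12 s, in which the tool goes at most 41.7 mm and 7.16 degrees, less where a joint would pass 70% of its speed; a pose out of reach is approached as far as the arm can. A call with a number of a shift or a turn outside -1 to 1 is refused whole. A call with a gripper value outside its range is refused whole. The fingers move at their own pace and stop on an object; "squeeze" is the grip in N (left out, the last holds). Time passes only in rows, so rows that repeat a pose let the fingers close. It gives the time, the measured TCP pose, the force, the opening and the grip force at its end, in the units of the state.
- bot.get_obs(): the state, without advancing time (a new reading comes with each control period).
- bot.snapshot(name): name is "scene" or "top" or "wrist"; returns a dict with "pixels" (384x512x3 uint8, red, green, blue), "K" (3x3 intrinsics, pixels), "dist" ([k1, k2, p1, p2, k3] as OpenCV has them; the pictures are not rectified), "R" (3x3) and "t" (3): a world point X has camera coordinates R X + t; the wrist camera has in their place "mount" (4x4, takes a point from camera to tool coordinates, whose origin is the TCP and whose axes are the flange's). Camera axes: x right, y down, z forward; pixel columns grow to the right and rows downward; lengths in m; the calibration is good to about 2 mm. A picture is of the moment at which its call begins: read the wrist's pose just before it. There is no depth.
- bot.sign_off(): hands the job in; it is judged then, once.
The state is a dict: "time_s": time; "joints": joint angles; "joint_vel": joint speeds; "effort": joint torques, N m; "eef_pos": TCP position; "tcp_rot": TCP orientation; "force": force on the tool from outside, world axes, zero at the start; "moment": the same for the moment, N m; "finger_gap": opening from 0.0 (shut) to 1.0 (fully open); "finger_force": force on a finger pad.
Only numpy, scipy, OpenCV 4.12 (cv2) and the standard library are available. Lean on these libraries where they do the work, as an engineer would, in place of code of your own. Each camera call takes 0.05 s, during which the arm holds its last target. There are 200 camera calls.

## Working session

There is one attempt and no reset: what is moved stays moved. The work goes in short steps, Python scripts to look and compute and a tool call to move; the robot and the scene stay as the last step left them, time stands still between calls to the robot, and variables do not carry over. Pictures are saved under pics/ and viewed, at most 10 in all, crops included, and the job is handed in when it is done.

Besides the shell and the picture viewer there is one more tool, called after "Request:" as name(argument=value, ...) on one line, values as JSON. send_rows: Moves the arm, as the interface text tells. Shifts and turns lie within -1 to 1; 1 stands for 30 cm of shift or 45 degrees of turn. Its arguments: {"type":"object","properties":{"motion":{"type":"array","items":{"type":"object","properties":{"gripper":{"type":"number"},"offset":{"type":"array","items":{"type":"number","minimum":-1,"maximum":1}},"rotation":{"type":"array","items":{"type":"number","minimum":-1,"maximum":1}}}}},"squeeze":{"type":"number"}},"required":["motion"]}

```bash
mkdir -p pics; ls; python3 - <<'E'
from bench import bot
import cv2,pickle
o=bot.get_obs();print(o)
d={}
for n in("scene","top"):
    s=bot.snapshot(n);d[n]=s;cv2.imwrite(f"pics/{n}0.png",s["pixels"][:,:,::-1]);print(n,s["K"],s["dist"],s["R"],s["t"])
pickle.dump(d,open("s0.pkl","wb"))
a=cv2.imread("pics/top0.png")
E
```

```text
pics
{'time_s': 0.0, 'joints': array([-1.45748809e+00,  5.28451833e-01,  1.43388525e+00, -6.68003067e-06,
        1.18138749e+00, -1.78488895e-01]), 'joint_vel': array([-0.0009331 ,  0.00149865,  0.00058511, -0.0015016 , -0.00022214,
       -0.00231807]), 'effort': array([-1.01407069e-03, -4.42355525e+01, -1.78022289e+01, -1.82716553e-04,
        8.46781244e-03, -1.82436551e-06]), 'eef_pos': array([ 0.17979134, -0.59822777,  0.40374745]), 'tcp_rot': array([ 9.89374924e-01,  1.45382682e-01,  3.16467459e-05, -1.06549077e-03]), 'force': array([-0.83719323, -0.05435262, -0.56862321]), 'moment': array([-0.041952  , -0.00930015, -0.02109296]), 'finger_force': 0.0, 'finger_gap': 0.9986369158922843}
scene [[474.24560114   0.         256.01875205]
 [  0.         474.24560114 188.48442201]
 [  0.           0.           1.        ]] [-0.05776824  0.          0.          0.          0.        ] [[-0.79465123  0.60690803  0.01385906]
 [ 0.34256274  0.46714612 -0.81512286]
 [-0.50117881 -0.64299078 -0.57912231]] [ 0.45101434 -0.16489671  1.27875006]
top [[352.42166608   0.         259.74805456]
 [  0.         352.42166608 189.94212814]
 [  0.           0.           1.        ]] [-0.0998107  0.         0.         0.         0.       ] [[-2.08542694e-03 -9.99557929e-01  2.96580250e-02]
 [-9.97292134e-01 -1.01368181e-04 -7.35417565e-02]
 [ 7.35122521e-02 -2.97310810e-02 -9.96851048e-01]] [-0.00643567  0.54017583  0.93617134]
```

View pics/top0.png

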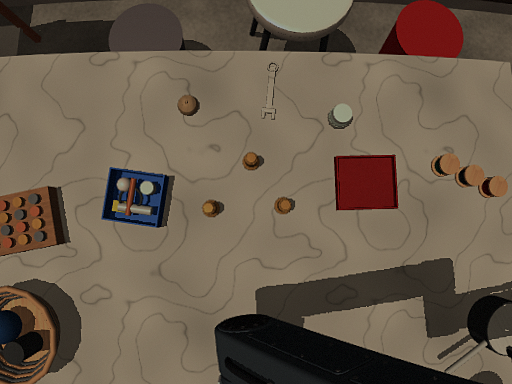

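View pics/scene0.png

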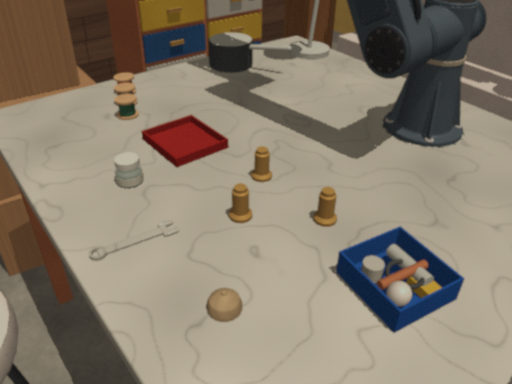

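The top view shows columns near (251,160), (210,208) and (284,205). The red tray is at (366,182), on the robot's right, and the blue tub is at (137,197). The scene view shows the same columns upright at about (240,203), (326,207) and (262,165).

```bash
cat > h.py <<'E'
import cv2,numpy as np
def ray(s,p):
    u=cv2.undistortPoints(np.array([[p]],float),s["K"],np.array(s["dist"],float))[0,0]
    R=np.array(s["R"]);return -R.T@s["t"],R.T@np.r_[u,1]
def onz(s,p,z):
    c,d=ray(s,p);return c+d*(z-c[2])/d[2]
def tri(s1,p1,s2,p2):
    c1,d1=ray(s1,p1);c2,d2=ray(s2,p2)
    k=np.linalg.lstsq(np.c_[d1,-d2],c2-c1,rcond=None)[0]
    a,b=c1+k[0]*d1,c2+k[1]*d2;return (a+b)/2,np.linalg.norm(a-b)
def blobs(s,lo,hi,amin,roi):
    h=cv2.cvtColor(s["pixels"],cv2.COLOR_RGB2HSV);m=cv2.inRange(h,lo,hi)
    x0,y0,x1,y1=roi;z=np.zeros_like(m);z[y0:y1,x0:x1]=m[y0:y1,x0:x1]
    cs,_=cv2.findContours(z,cv2.RETR_EXTERNAL,cv2.CHAIN_APPROX_NONE)
    return [c for c in cs if cv2.contourArea(c)>amin]
def cen(c):
    m=cv2.moments(c);return (m['m10']/m['m00'],m['m01']/m['m00'])
E
python3 - <<'E'
from h import *
import pickle
d=pickle.load(open("s0.pkl","rb"));S,T=d["scene"],d["top"]
br=((8,120,50),(25,255,255))
bs=blobs(S,*br,150,(220,140,345,235));bt=blobs(T,*br,40,(190,140,305,225))
for c in bs+bt: print(cen(c),cv2.boundingRect(c),cv2.contourArea(c))
for t in bt:
    for s in bs:
        X,e=tri(T,cen(t),S,cen(s))
        if e<.015: print(cen(t),cen(s),X.round(4),e.round(4))
        # foot front edge/top ends
    print('top z.03',onz(T,cen(t),.035).round(4))
for s in bs: print('scene z.033',onz(S,cen(s),.033).round(4))
for s,roi in((T,(320,140,410,225)),(S,(130,105,240,175))):
    for lo in (((0,120,40),(8,255,255)),((170,120,40),(180,255,255))):
        for c in blobs(s,*lo,300,roi):
            q=cv2.boxPoints(cv2.minAreaRect(c));a=cv2.approxPolyDP(c,6,True)[:,0]
            print('tray',cv2.contourArea(c),[onz(s,p,.025).round(3)[:2].tolist() for p in a.astype(float)])
E
```

```text
(325.8353729603729, 207.88286713286712) (314, 187, 22, 39) 572.0
(240.015731671119, 204.50341347580883) (229, 184, 23, 39) 561.5
(261.49353701527616, 165.18958088523303) (251, 147, 21, 35) 425.5
(208.97896950578337, 208.32912723449) (202, 200, 16, 17) 158.5
(282.4039408866995, 205.14039408866995) (274, 197, 18, 17) 203.0
(249.74662512980268, 160.06438213914848) (242, 152, 16, 18) 160.5
(208.97896950578337, 208.32912723449) (325.8353729603729, 207.88286713286712) [0.4911 0.128  0.0305] 0.0027
top z.03 [0.4901 0.1284 0.035 ]
(282.4039408866995, 205.14039408866995) (261.49353701527616, 165.18958088523303) [ 0.4994 -0.068   0.0319] 0.0024
top z.03 [ 0.4984 -0.0669  0.035 ]
(249.74662512980268, 160.06438213914848) (240.015731671119, 204.50341347580883) [0.6212 0.0194 0.0308] 0.0025
top z.03 [0.6196 0.0202 0.035 ]
scene z.033 [0.4946 0.1293 0.033 ]
scene z.033 [0.6237 0.0208 0.033 ]
scene z.033 [ 0.5012 -0.0676  0.033 ]
tray 2874.0 [[0.633, -0.217], [0.488, -0.22], [0.493, -0.386], [0.629, -0.373], [0.631, -0.259], [0.638, -0.38], [0.593, -0.384], [0.638, -0.385]]
tray 2510.0 [[0.488, -0.221], [0.493, -0.385], [0.638, -0.381], [0.648, -0.186], [0.512, -0.191]]
```

Request:
send_rows(motion=[{"gripper": 1, "offset": [0.1, -0.09, 0], "rotation": [0, 0, 0]}, {"gripper": 1, "offset": [0.2, -0.18, 0], "rotation": [0, 0, 0]}, {"gripper": 1, "offset": [0.3, -0.27, 0], "rotation": [0, 0, 0]}, {"gripper": 1, "offset": [0.4, -0.36, 0], "rotation": [0, 0, 0]}, {"gripper": 1, "offset": [0.5, -0.45, 0], "rotation": [0, 0, 0]}], squeeze=60)

```text
time_s: 0.52
eef_pos: [0.2851, -0.4243, 0.4043]
tcp_rot: [0.989, 0.145, -0.0, -0.001]
force: [1.5, 0.5, 0.3]
finger_gap: 1.002
finger_force: 0.0
```

Request:
send_rows(motion=[{"gripper": 1, "offset": [0.1, -0.09, 0], "rotation": [0, 0, 0]}, {"gripper": 1, "offset": [0.2, -0.18, 0], "rotation": [0, 0, 0]}, {"gripper": 1, "offset": [0.3, -0.27, 0], "rotation": [0, 0, 0]}, {"gripper": 1, "offset": [0.4, -0.36, 0], "rotation": [0, 0, 0]}, {"gripper": 1, "offset": [0.5, -0.45, 0], "rotation": [0, 0, 0]}])

```text
time_s: 0.93
eef_pos: [0.3899, -0.2518, 0.4046]
tcp_rot: [0.989, 0.145, -0.0, -0.0]
force: [0.9, -0.6, 0.4]
finger_gap: 1.005
finger_force: 0.0
```

Request:
send_rows(motion=[{"gripper": 1, "offset": [0.1, -0.09, 0], "rotation": [0, 0, 0]}, {"gripper": 1, "offset": [0.2, -0.18, 0], "rotation": [0, 0, 0]}, {"gripper": 1, "offset": [0.3, -0.28, 0], "rotation": [0, 0, 0]}, {"gripper": 1, "offset": [0.4, -0.38, 0], "rotation": [0, 0, 0]}, {"gripper": 1, "offset": [0.53, -0.488, 0], "rotation": [0, 0, 0]}])

```text
time_s: 1.35
eef_pos: [0.4938, -0.0742, 0.4044]
tcp_rot: [0.989, 0.145, -0.001, -0.0]
force: [0.4, -0.7, -0.6]
finger_gap: 1.002
finger_force: 0.0
```

Request:
send_rows(motion=[{"gripper": 1, "offset": [0, 0, 0.1], "rotation": [0, 0, 0]}, {"gripper": 1, "offset": [0, 0, 0.1], "rotation": [0, 0, 0]}, {"gripper": 1, "offset": [0, 0, 0.1], "rotation": [0, 0, 0]}])

```text
time_s: 1.6
eef_pos: [0.4931, -0.0758, 0.3734]
tcp_rot: [0.989, 0.146, -0.002, -0.001]
force: [0.1, -0.1, 0.8]
finger_gap: 1.002
finger_force: 0.0
```

```bash
cat >> h.py <<'E'
from scipy.spatial.transform import Rotation as Ro
def wrist(bot):
    o=bot.get_obs();s=bot.snapshot("wrist");M=np.eye(4);M[:3,:3]=Ro.from_quat(o["tcp_rot"]).as_matrix();M[:3,3]=o["eef_pos"]
    W=np.linalg.inv(M@np.array(s["mount"]));s=dict(s);s["R"]=W[:3,:3];s["t"]=W[:3,3];return o,s
def toolunits(o,X):
    return Ro.from_quat(o["tcp_rot"]).inv().apply(np.array(X)-o["eef_pos"])/.3
E
python3 - <<'E'
from bench import bot
from h import *
import pickle
o,s=wrist(bot);cv2.imwrite("pics/w1.png",s["pixels"][:,:,::-1]);print(o["time_s"],o["eef_pos"],o["tcp_rot"],o["joints"],o["force"],s["mount"])
pickle.dump((o,s),open("w1.pkl","wb"))
for X in([.5,-.068,.072],[.5,-.068,0],[.622,.02,.072],[.492,.128,.072]):
    print(cv2.projectPoints(np.array([X]),cv2.Rodrigues(s["R"])[0],s["t"],s["K"],np.array(s["dist"],float))[0].ravel())
E
```

```text
1.6 [ 0.49310218 -0.07583656  0.37344104] [ 0.98926958  0.14607754 -0.0023953  -0.00114889] [-3.76863932e-01  4.04587434e-01  1.77650003e+00 -4.92001721e-04
  9.65802980e-01  9.01008031e-01] [ 0.12885783 -0.10335096  0.84358813] [[-3.19588917e-04 -9.48205998e-01 -3.17655920e-01  8.21481493e-02]
 [ 9.99999946e-01 -2.80740597e-04 -1.68071735e-04  2.47139974e-04]
 [ 7.01877146e-05 -3.17655957e-01  9.48206037e-01  3.04419835e-02]
 [ 0.00000000e+00  0.00000000e+00  0.00000000e+00  1.00000000e+00]]
[255.02383364 175.16573956]
[256.2131027  159.16039801]
[194.53261143   8.25295941]
[ 52.28513506 125.39695142]
```

View pics/w1.png

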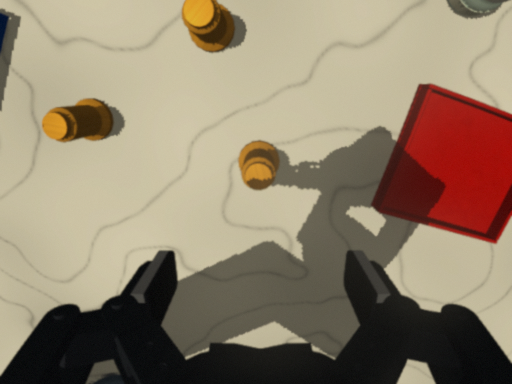

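The wrist view shows all three columns, with caps at about (258,175), (200,14) and (57,125), plus the red tray. I'll refine from the caps.

```bash
python3 - <<'E'
from h import *
import pickle
o,s=pickle.load(open("w1.pkl","rb"))
for p in((258,174),(200,13),(57.5,125)): print('cap',onz(s,p,.072).round(4))
for c in blobs(s,(8,90,30),(28,255,255),300,(0,0,512,220)): print(cen(c),cv2.boundingRect(c),onz(s,cen(c),.033).round(4))
# tray rim corners
c=max(blobs(s,(0,150,30),(8,255,255),300,(360,60,512,260)),key=cv2.contourArea)
print([(p.tolist(),onz(s,p,.025).round(3).tolist()) for p in cv2.approxPolyDP(c,5,True)[:,0].astype(float)])
for X in([.5,-.068,.193],): print(toolunits(o,X), np.degrees(Ro.from_quat(o["tcp_rot"]).as_matrix()))
E
```

```text
cap [ 0.5019 -0.0704  0.072 ]
cap [0.6197 0.0147 0.072 ]
cap [0.4938 0.1229 0.072 ]
(258.3358445245114, 164.2521017578338) (238, 141, 42, 49) [ 0.5023 -0.0702  0.033 ]
(78.5860505290434, 121.11710933563664) (42, 98, 72, 44) [0.493  0.1252 0.033 ]
(208.11564952747074, 23.9004485023226) (182, 0, 53, 52) [0.6194 0.0146 0.033 ]
[([420.0, 85.0], [0.631, -0.207, 0.025]), ([373.0, 204.0], [0.494, -0.211, 0.025]), ([495.0, 242.0], [0.493, -0.387, 0.025]), ([511.0, 215.0], [0.532, -0.388, 0.025]), ([511.0, 115.0], [0.637, -0.322, 0.025])]
[ 0.03220971 -0.01657363  0.60138605] [[ 54.84989307  16.55931864  -0.2907679 ]
 [ 16.55994934 -54.85039929   0.09014432]
 [ -0.25230492  -0.17033555 -57.29497079]]
```

Request:
send_rows(motion=[{"gripper": 1, "offset": [0.033, -0.012, 0.1], "rotation": [0, 0, 0]}, {"gripper": 1, "offset": [0.033, -0.012, 0.2], "rotation": [0, 0, 0]}, {"gripper": 1, "offset": [0.033, -0.012, 0.3], "rotation": [0, 0, 0]}, {"gripper": 1, "offset": [0.033, -0.012, 0.35], "rotation": [0, 0, 0]}, {"gripper": 1, "offset": [0.033, -0.012, 0.35], "rotation": [0, 0, 0]}])

```text
time_s: 2.07
eef_pos: [0.5011, -0.0717, 0.2678]
tcp_rot: [0.99, 0.144, -0.002, -0.001]
force: [-0.4, -0.5, 0.8]
finger_gap: 1.002
finger_force: 0.0
```

```bash
python3 - <<'E'
from bench import bot
from h import *
o,s=wrist(bot);cv2.imwrite("pics/w2.png",s["pixels"][:,:,::-1]);print(o["time_s"],o["eef_pos"],o["tcp_rot"],o["force"])
print(toolunits(o,[.501,-.069,.195]))
for c in blobs(s,(8,90,30),(28,255,255),300,(120,0,400,300)): print(cen(c),cv2.boundingRect(c),onz(s,cen(c),.033).round(4))
E
```

```text
2.0667 [ 0.50114253 -0.0717099   0.26777508] [ 0.98960376  0.14379322 -0.00249846 -0.00129169] [-0.43398345 -0.5283962   0.8111505 ]
[ 0.00322482 -0.00800015  0.24259888]
(259.4733542319749, 210.3022579619281) (231, 171, 58, 82) [ 0.5008 -0.0707  0.033 ]
(187.9393823379275, 18.69531648800408) (140, 0, 84, 46) [0.611  0.0084 0.033 ]
```

View pics/w2.png

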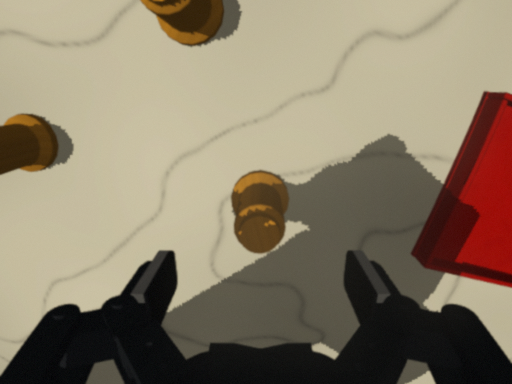

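The column at (259,210) is centred between the fingers, so I'll descend, grip and lift it a little.

Request:
send_rows(motion=[{"gripper": 1, "offset": [0.003, -0.004, 0.08], "rotation": [0, 0, 0]}, {"gripper": 1, "offset": [0.003, -0.004, 0.16], "rotation": [0, 0, 0]}, {"gripper": 1, "offset": [0.003, -0.004, 0.243], "rotation": [0, 0, 0]}, {"gripper": 1, "offset": [0.003, -0.004, 0.243], "rotation": [0, 0, 0]}, {"gripper": 1, "offset": [0.003, -0.004, 0.243], "rotation": [0, 0, 0]}])

```text
time_s: 2.53
eef_pos: [0.5031, -0.0697, 0.1977]
tcp_rot: [0.989, 0.145, 0.0, 0.0]
force: [-0.5, -0.8, 0.7]
finger_gap: 0.999
finger_force: 0.0
```

Request:
send_rows(motion=[{"gripper": 0.3, "offset": [0, 0, 0], "rotation": [0, 0, 0]}, {"gripper": 0.3, "offset": [0, 0, 0], "rotation": [0, 0, 0]}, {"gripper": 0.3, "offset": [0, 0, 0], "rotation": [0, 0, 0]}, {"gripper": 0.3, "offset": [0, 0, 0], "rotation": [0, 0, 0]}, {"gripper": 0.3, "offset": [0, 0, 0], "rotation": [0, 0, 0]}])

```text
time_s: 2.95
eef_pos: [0.5032, -0.0689, 0.1982]
tcp_rot: [0.989, 0.145, 0.001, 0.001]
force: [-0.1, -0.4, 6.7]
finger_gap: 0.385
finger_force: 58.9
```

Request:
send_rows(motion=[{"gripper": 0.2, "offset": [0, 0, 0], "rotation": [0, 0, 0]}, {"gripper": 0.2, "offset": [0, 0, 0], "rotation": [0, 0, 0]}, {"gripper": 0.2, "offset": [0, 0, 0], "rotation": [0, 0, 0]}, {"gripper": 0.2, "offset": [0, 0, 0], "rotation": [0, 0, 0]}, {"gripper": 0.2, "offset": [0, 0, 0], "rotation": [0, 0, 0]}])

```text
time_s: 3.37
eef_pos: [0.5032, -0.0689, 0.1982]
tcp_rot: [0.989, 0.145, 0.001, 0.001]
force: [-0.4, -0.2, 7.1]
finger_gap: 0.381
finger_force: 58.9
```

Request:
send_rows(motion=[{"gripper": 0.2, "offset": [0, 0, -0.04], "rotation": [0, 0, 0]}, {"gripper": 0.2, "offset": [0, 0, -0.08], "rotation": [0, 0, 0]}, {"gripper": 0.2, "offset": [0, 0, -0.12], "rotation": [0, 0, 0]}, {"gripper": 0.2, "offset": [0, 0, -0.12], "rotation": [0, 0, 0]}, {"gripper": 0.2, "offset": [0, 0, -0.12], "rotation": [0, 0, 0]}])

```text
time_s: 3.78
eef_pos: [0.5029, -0.0688, 0.2334]
tcp_rot: [0.989, 0.145, 0.001, 0.0]
force: [0.5, -0.7, -2.3]
finger_gap: 0.382
finger_force: 59.8
```

Request:
send_rows(motion=[{"gripper": 0.2, "offset": [0, 0, 0], "rotation": [0, 0, 0]}, {"gripper": 0.2, "offset": [0, 0, 0], "rotation": [0, 0, 0]}, {"gripper": 0.2, "offset": [0, 0, 0], "rotation": [0, 0, 0]}])

```text
time_s: 4.03
eef_pos: [0.5025, -0.0687, 0.2321]
tcp_rot: [0.989, 0.145, -0.001, -0.0]
force: [-0.4, -0.3, -1.6]
finger_gap: 0.382
finger_force: 59.8
```

Request:
send_rows(motion=[{"gripper": 0.2, "offset": [0, 0, 0], "rotation": [0, 0, 0]}, {"gripper": 0.2, "offset": [0, 0, 0], "rotation": [0, 0, 0]}, {"gripper": 0.2, "offset": [0, 0, 0], "rotation": [0, 0, 0]}])

```text
time_s: 4.28
eef_pos: [0.5027, -0.0688, 0.2325]
tcp_rot: [0.989, 0.145, -0.0, -0.0]
force: [0.3, -0.5, -1.7]
finger_gap: 0.381
finger_force: 59.8
```

About 2 N, so this one is hollow. I'll set it down gently where it stood.

Request:
send_rows(motion=[{"gripper": 0.2, "offset": [0, 0, 0.03], "rotation": [0, 0, 0]}, {"gripper": 0.2, "offset": [0, 0, 0.06], "rotation": [0, 0, 0]}, {"gripper": 0.2, "offset": [0, 0, 0.09], "rotation": [0, 0, 0]}, {"gripper": 0.2, "offset": [0, 0, 0.105], "rotation": [0, 0, 0]}, {"gripper": 0.2, "offset": [0, 0, 0.116], "rotation": [0, 0, 0]}])

```text
time_s: 4.7
eef_pos: [0.5023, -0.0687, 0.198]
tcp_rot: [0.989, 0.145, -0.001, -0.001]
force: [-6.9, 1.2, 42.9]
finger_gap: 0.381
finger_force: 64.2
```

Request:
send_rows(motion=[{"gripper": 0.2, "offset": [0, 0, 0], "rotation": [0, 0, 0]}, {"gripper": 0.2, "offset": [0, 0, 0], "rotation": [0, 0, 0]}, {"gripper": 0.2, "offset": [0, 0, 0], "rotation": [0, 0, 0]}])

```text
time_s: 4.95
eef_pos: [0.5022, -0.0686, 0.1982]
tcp_rot: [0.989, 0.145, -0.001, -0.0]
force: [-2.3, 0.5, 5.9]
finger_gap: 0.378
finger_force: 60.5
```

Request:
send_rows(motion=[{"gripper": 1, "offset": [0, 0, 0], "rotation": [0, 0, 0]}, {"gripper": 1, "offset": [0, 0, 0], "rotation": [0, 0, 0]}, {"gripper": 1, "offset": [0, 0, 0], "rotation": [0, 0, 0]}, {"gripper": 1, "offset": [0, 0, 0], "rotation": [0, 0, 0]}, {"gripper": 1, "offset": [0, 0, 0], "rotation": [0, 0, 0]}])

```text
time_s: 5.37
eef_pos: [0.5029, -0.0688, 0.1979]
tcp_rot: [0.989, 0.145, 0.0, 0.0]
force: [0.4, -0.1, 0.7]
finger_gap: 1.0
finger_force: 0.0
```

Request:
send_rows(motion=[{"gripper": 1, "offset": [0, 0, -0.06], "rotation": [0, 0, 0]}, {"gripper": 1, "offset": [0, 0, -0.16], "rotation": [0, 0, 0]}, {"gripper": 1, "offset": [0, 0, -0.26], "rotation": [0, 0, 0]}, {"gripper": 1, "offset": [0, 0, -0.33], "rotation": [0, 0, 0]}, {"gripper": 1, "offset": [0, 0, -0.33], "rotation": [0, 0, 0]}])

```text
time_s: 5.78
eef_pos: [0.5041, -0.0692, 0.3009]
tcp_rot: [0.989, 0.146, 0.004, 0.002]
force: [1.4, -0.7, -0.5]
finger_gap: 1.002
finger_force: 0.0
```

Request:
send_rows(motion=[{"gripper": 1, "offset": [0.12, -0.04, 0], "rotation": [0, 0, 0]}, {"gripper": 1, "offset": [0.24, -0.08, 0], "rotation": [0, 0, 0]}, {"gripper": 1, "offset": [0.36, -0.12, 0], "rotation": [0, 0, 0]}, {"gripper": 1, "offset": [0.457, -0.16, 0.05], "rotation": [0, 0, 0]}, {"gripper": 1, "offset": [0.457, -0.16, 0.09], "rotation": [0, 0, 0]}])

```text
time_s: 6.2
eef_pos: [0.6246, 0.0197, 0.2697]
tcp_rot: [0.989, 0.147, 0.004, 0.0]
force: [-0.1, 0.9, -1.1]
finger_gap: 0.997
finger_force: 0.0
```

Request:
send_rows(motion=[{"gripper": 1, "offset": [0, 0, 0], "rotation": [0, 0, 0]}, {"gripper": 1, "offset": [0, 0, 0], "rotation": [0, 0, 0]}])

```text
time_s: 6.37
eef_pos: [0.6189, 0.0167, 0.268]
tcp_rot: [0.989, 0.146, -0.003, -0.001]
force: [-1.5, 0.1, -0.5]
finger_gap: 0.996
finger_force: 0.0
```

```bash
python3 - <<'E'
from bench import bot
from h import *
o,s=wrist(bot);t=bot.snapshot("scene")
cv2.imwrite("pics/w3.png",np.hstack([s["pixels"],t["pixels"]])[:,:,::-1]);
im=cv2.imread("pics/w3.png");cv2.imwrite("pics/w3.png",cv2.resize(im,(800,300)))
print(o["time_s"],o["eef_pos"],o["tcp_rot"],o["force"])
for c in blobs(s,(8,90,30),(28,255,255),300,(120,0,400,300)):
  X=onz(s,cen(c),.033);print(cen(c),cv2.boundingRect(c),X.round(4),toolunits(o,[X[0],X[1],.197]))
E
```

```text
6.3667 [0.61888644 0.01669084 0.26798124] [ 9.89335093e-01  1.45630706e-01 -2.70992604e-03 -6.53198764e-04] [-1.49035175  0.09413763 -0.46790433]
(261.4852901116862, 205.14314900572052) (233, 166, 58, 82) [0.6227 0.0171 0.033 ] [0.01394371 0.00289169 0.23652968]
```

View pics/w3.png

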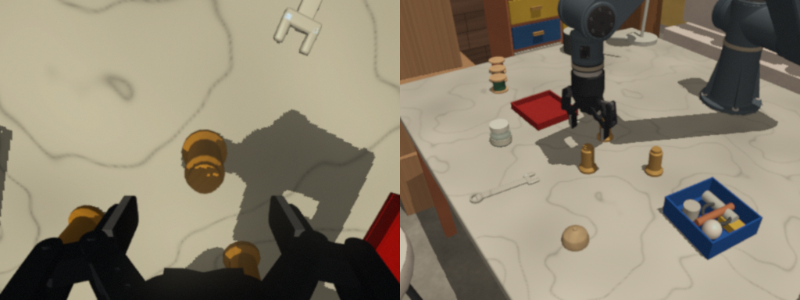

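Picture: the first column stands again (wrist view lower centre), and the next is centred between the fingers. I'll grip it, then lift.

Request:
send_rows(motion=[{"gripper": 1, "offset": [0.007, 0.001, 0.08], "rotation": [0, 0, 0]}, {"gripper": 1, "offset": [0.007, 0.001, 0.16], "rotation": [0, 0, 0]}, {"gripper": 1, "offset": [0.007, 0.001, 0.237], "rotation": [0, 0, 0]}, {"gripper": 1, "offset": [0.007, 0.001, 0.237], "rotation": [0, 0, 0]}, {"gripper": 1, "offset": [0.007, 0.001, 0.237], "rotation": [0, 0, 0]}])

```text
time_s: 6.88
eef_pos: [0.6215, 0.0161, 0.1986]
tcp_rot: [0.989, 0.145, -0.001, -0.0]
force: [-0.6, 0.4, 0.3]
finger_gap: 1.001
finger_force: 0.0
```

Request:
send_rows(motion=[{"gripper": 0.3, "offset": [0, 0, 0], "rotation": [0, 0, 0]}, {"gripper": 0.3, "offset": [0, 0, 0], "rotation": [0, 0, 0]}, {"gripper": 0.3, "offset": [0, 0, 0], "rotation": [0, 0, 0]}, {"gripper": 0.3, "offset": [0, 0, 0], "rotation": [0, 0, 0]}, {"gripper": 0.3, "offset": [0, 0, 0], "rotation": [0, 0, 0]}])

```text
time_s: 7.3
eef_pos: [0.6229, 0.0169, 0.2004]
tcp_rot: [0.989, 0.145, 0.001, 0.0]
force: [-0.9, 0.9, 4.2]
finger_gap: 0.383
finger_force: 59.9
```

Request:
send_rows(motion=[{"gripper": 0.2, "offset": [0, 0, 0], "rotation": [0, 0, 0]}, {"gripper": 0.2, "offset": [0, 0, 0], "rotation": [0, 0, 0]}, {"gripper": 0.2, "offset": [0, 0, 0], "rotation": [0, 0, 0]}])

```text
time_s: 7.55
eef_pos: [0.6229, 0.0169, 0.2004]
tcp_rot: [0.989, 0.146, 0.001, 0.0]
force: [-1.0, -0.2, 7.1]
finger_gap: 0.379
finger_force: 60.3
```

Request:
send_rows(motion=[{"gripper": 0.2, "offset": [0, 0, -0.04], "rotation": [0, 0, 0]}, {"gripper": 0.2, "offset": [0, 0, -0.08], "rotation": [0, 0, 0]}, {"gripper": 0.2, "offset": [0, 0, -0.12], "rotation": [0, 0, 0]}, {"gripper": 0.2, "offset": [0, 0, -0.12], "rotation": [0, 0, 0]}, {"gripper": 0.2, "offset": [0, 0, -0.12], "rotation": [0, 0, 0]}])

```text
time_s: 7.97
eef_pos: [0.6228, 0.0169, 0.2364]
tcp_rot: [0.989, 0.145, 0.001, 0.0]
force: [0.7, -1.0, -1.1]
finger_gap: 0.383
finger_force: 59.8
```

Request:
send_rows(motion=[{"gripper": 0.2, "offset": [0, 0, 0], "rotation": [0, 0, 0]}, {"gripper": 0.2, "offset": [0, 0, 0], "rotation": [0, 0, 0]}, {"gripper": 0.2, "offset": [0, 0, 0], "rotation": [0, 0, 0]}])

```text
time_s: 8.22
eef_pos: [0.6221, 0.0169, 0.2343]
tcp_rot: [0.989, 0.145, -0.001, -0.0]
force: [0.2, -1.1, -1.5]
finger_gap: 0.38
finger_force: 59.8
```

Request:
send_rows(motion=[{"gripper": 0.2, "offset": [0, 0, 0], "rotation": [0, 0, 0]}, {"gripper": 0.2, "offset": [0, 0, 0], "rotation": [0, 0, 0]}, {"gripper": 0.2, "offset": [0, 0, 0], "rotation": [0, 0, 0]}])

```text
time_s: 8.47
eef_pos: [0.6223, 0.0169, 0.2346]
tcp_rot: [0.989, 0.145, -0.0, -0.0]
force: [0.3, 0.3, -1.0]
finger_gap: 0.385
finger_force: 59.8
```

Also light. I'll set it down more slowly and go to the third.

Request:
send_rows(motion=[{"gripper": 0.2, "offset": [0, 0, 0.03], "rotation": [0, 0, 0]}, {"gripper": 0.2, "offset": [0, 0, 0.06], "rotation": [0, 0, 0]}, {"gripper": 0.2, "offset": [0, 0, 0.085], "rotation": [0, 0, 0]}, {"gripper": 0.2, "offset": [0, 0, 0.095], "rotation": [0, 0, 0]}, {"gripper": 0.2, "offset": [0, 0, 0.1], "rotation": [0, 0, 0]}])

```text
time_s: 8.88
eef_pos: [0.6219, 0.017, 0.2034]
tcp_rot: [0.989, 0.145, -0.001, -0.0]
force: [-0.9, -0.8, -2.5]
finger_gap: 0.382
finger_force: 59.8
```

Request:
send_rows(motion=[{"gripper": 0.2, "offset": [0, 0, 0.004], "rotation": [0, 0, 0]}, {"gripper": 0.2, "offset": [0, 0, 0.008], "rotation": [0, 0, 0]}, {"gripper": 0.2, "offset": [0, 0, 0.012], "rotation": [0, 0, 0]}, {"gripper": 0.2, "offset": [0, 0, 0.015], "rotation": [0, 0, 0]}, {"gripper": 0.2, "offset": [0, 0, 0.015], "rotation": [0, 0, 0]}])

```text
time_s: 9.3
eef_pos: [0.6225, 0.0169, 0.2005]
tcp_rot: [0.989, 0.145, 0.0, 0.0]
force: [0.1, 0.3, -2.0]
finger_gap: 0.378
finger_force: 59.8
```

Request:
send_rows(motion=[{"gripper": 1, "offset": [0, 0, 0], "rotation": [0, 0, 0]}, {"gripper": 1, "offset": [0, 0, 0], "rotation": [0, 0, 0]}, {"gripper": 1, "offset": [0, 0, 0], "rotation": [0, 0, 0]}, {"gripper": 1, "offset": [0, 0, 0], "rotation": [0, 0, 0]}, {"gripper": 1, "offset": [0, 0, 0], "rotation": [0, 0, 0]}])

```text
time_s: 9.72
eef_pos: [0.6225, 0.0169, 0.2007]
tcp_rot: [0.989, 0.145, 0.0, 0.0]
force: [-0.2, -0.1, -0.9]
finger_gap: 1.0
finger_force: 0.0
```

Request:
send_rows(motion=[{"gripper": 1, "offset": [0, 0, -0.06], "rotation": [0, 0, 0]}, {"gripper": 1, "offset": [0, 0, -0.16], "rotation": [0, 0, 0]}, {"gripper": 1, "offset": [0, 0, -0.26], "rotation": [0, 0, 0]}, {"gripper": 1, "offset": [0, 0, -0.33], "rotation": [0, 0, 0]}, {"gripper": 1, "offset": [0, 0, -0.33], "rotation": [0, 0, 0]}])

```text
time_s: 10.13
eef_pos: [0.6241, 0.0168, 0.3046]
tcp_rot: [0.989, 0.145, 0.005, 0.001]
force: [0.6, -0.0, 0.6]
finger_gap: 1.006
finger_force: 0.0
```

Request:
send_rows(motion=[{"gripper": 1, "offset": [-0.07, -0.11, 0], "rotation": [0, 0, 0]}, {"gripper": 1, "offset": [-0.14, -0.22, 0], "rotation": [0, 0, 0]}, {"gripper": 1, "offset": [-0.21, -0.33, 0], "rotation": [0, 0, 0]}, {"gripper": 1, "offset": [-0.28, -0.43, 0.05], "rotation": [0, 0, 0]}, {"gripper": 1, "offset": [-0.308, -0.468, 0.09], "rotation": [0, 0, 0]}])

```text
time_s: 10.55
eef_pos: [0.4886, 0.127, 0.2718]
tcp_rot: [0.989, 0.146, -0.003, -0.001]
force: [-1.0, -0.4, 0.3]
finger_gap: 0.998
finger_force: 0.0
```

Request:
send_rows(motion=[{"gripper": 1, "offset": [0, 0, 0], "rotation": [0, 0, 0]}, {"gripper": 1, "offset": [0, 0, 0], "rotation": [0, 0, 0]}, {"gripper": 1, "offset": [0, 0, 0], "rotation": [0, 0, 0]}])

```text
time_s: 10.8
eef_pos: [0.4951, 0.1244, 0.2726]
tcp_rot: [0.989, 0.145, 0.001, 0.0]
force: [0.9, -0.4, -0.5]
finger_gap: 1.002
finger_force: 0.0
```

```bash
python3 - <<'E'
from bench import bot
from h import *
o,s=wrist(bot);t=bot.snapshot("scene")
im=np.hstack([s["pixels"],t["pixels"]])[:,:,::-1];cv2.imwrite("pics/w4.png",cv2.resize(im,(800,300)))
print(o["time_s"],o["eef_pos"],o["tcp_rot"],o["force"])
for c in blobs(s,(8,90,30),(28,255,255),300,(120,0,400,300)):
  X=onz(s,cen(c),.033);print(cen(c),cv2.boundingRect(c),X.round(4),toolunits(o,[X[0],X[1],.197]))
E
```

```text
10.8 [0.49505169 0.12440443 0.27264811] [9.89388414e-01 1.45288734e-01 1.29814875e-03 2.56300206e-04] [ 0.88586695 -0.44106626 -0.47714525]
(255.99678888090102, 211.29983225497244) (228, 173, 57, 80) [0.4932 0.1267 0.033 ] [-0.00437745 -0.00927756  0.25214213]
```

View pics/w4.png

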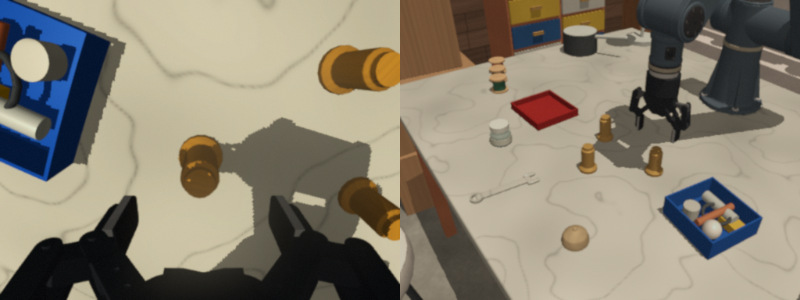

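The hollow columns stand in place, and the third is centred between the fingers and clear of the tub. I'll grip and lift it.

Request:
send_rows(motion=[{"gripper": 1, "offset": [-0.002, -0.006, 0.08], "rotation": [0, 0, 0]}, {"gripper": 1, "offset": [-0.002, -0.006, 0.16], "rotation": [0, 0, 0]}, {"gripper": 1, "offset": [-0.002, -0.006, 0.25], "rotation": [0, 0, 0]}, {"gripper": 1, "offset": [-0.002, -0.006, 0.25], "rotation": [0, 0, 0]}, {"gripper": 1, "offset": [-0.002, -0.006, 0.25], "rotation": [0, 0, 0]}])

```text
time_s: 11.32
eef_pos: [0.493, 0.1256, 0.1967]
tcp_rot: [0.989, 0.145, -0.001, -0.0]
force: [0.7, 0.2, 0.1]
finger_gap: 0.998
finger_force: 0.0
```

Request:
send_rows(motion=[{"gripper": 0.3, "offset": [0, 0, 0], "rotation": [0, 0, 0]}, {"gripper": 0.3, "offset": [0, 0, 0], "rotation": [0, 0, 0]}, {"gripper": 0.3, "offset": [0, 0, 0], "rotation": [0, 0, 0]}, {"gripper": 0.3, "offset": [0, 0, 0], "rotation": [0, 0, 0]}, {"gripper": 0.3, "offset": [0, 0, 0], "rotation": [0, 0, 0]}])

```text
time_s: 11.73
eef_pos: [0.4927, 0.1266, 0.1988]
tcp_rot: [0.989, 0.145, 0.001, -0.0]
force: [-0.5, 1.4, 5.6]
finger_gap: 0.383
finger_force: 59.0
```

Request:
send_rows(motion=[{"gripper": 0.2, "offset": [0, 0, 0], "rotation": [0, 0, 0]}, {"gripper": 0.2, "offset": [0, 0, 0], "rotation": [0, 0, 0]}, {"gripper": 0.2, "offset": [0, 0, 0], "rotation": [0, 0, 0]}])

```text
time_s: 11.98
eef_pos: [0.4927, 0.1266, 0.1988]
tcp_rot: [0.989, 0.145, 0.001, 0.0]
force: [-0.7, 1.0, 6.2]
finger_gap: 0.38
finger_force: 59.1
```

Request:
send_rows(motion=[{"gripper": 0.2, "offset": [0, 0, -0.04], "rotation": [0, 0, 0]}, {"gripper": 0.2, "offset": [0, 0, -0.08], "rotation": [0, 0, 0]}, {"gripper": 0.2, "offset": [0, 0, -0.12], "rotation": [0, 0, 0]}, {"gripper": 0.2, "offset": [0, 0, -0.12], "rotation": [0, 0, 0]}, {"gripper": 0.2, "offset": [0, 0, -0.12], "rotation": [0, 0, 0]}])

```text
time_s: 12.4
eef_pos: [0.4923, 0.1264, 0.2337]
tcp_rot: [0.989, 0.145, 0.0, 0.0]
force: [0.0, 0.4, -5.3]
finger_gap: 0.384
finger_force: 60.7
```

Request:
send_rows(motion=[{"gripper": 0.2, "offset": [0, 0, 0], "rotation": [0, 0, 0]}, {"gripper": 0.2, "offset": [0, 0, 0], "rotation": [0, 0, 0]}, {"gripper": 0.2, "offset": [0, 0, 0], "rotation": [0, 0, 0]}])

```text
time_s: 12.65
eef_pos: [0.4921, 0.1263, 0.2326]
tcp_rot: [0.989, 0.145, -0.001, -0.0]
force: [0.2, -0.5, -5.3]
finger_gap: 0.387
finger_force: 60.7
```

Request:
send_rows(motion=[{"gripper": 0.2, "offset": [0, 0, 0], "rotation": [0, 0, 0]}, {"gripper": 0.2, "offset": [0, 0, 0], "rotation": [0, 0, 0]}, {"gripper": 0.2, "offset": [0, 0, 0], "rotation": [0, 0, 0]}])

```text
time_s: 12.9
eef_pos: [0.4924, 0.1263, 0.2331]
tcp_rot: [0.989, 0.145, -0.0, -0.0]
force: [-0.4, -0.2, -5.5]
finger_gap: 0.385
finger_force: 60.7
```

About 5.5–6 N, so this is the solid one. I'll carry it to above the tray.

Request:
send_rows(motion=[{"gripper": 0.2, "offset": [0, 0, -0.06], "rotation": [0, 0, 0]}, {"gripper": 0.2, "offset": [0, 0, -0.14], "rotation": [0, 0, 0]}, {"gripper": 0.2, "offset": [0, 0, -0.22], "rotation": [0, 0, 0]}, {"gripper": 0.2, "offset": [0, 0, -0.28], "rotation": [0, 0, 0]}, {"gripper": 0.2, "offset": [0, 0, -0.31], "rotation": [0, 0, 0]}], squeeze=80)

```text
time_s: 13.32
eef_pos: [0.4928, 0.1264, 0.3286]
tcp_rot: [0.989, 0.145, 0.002, 0.0]
force: [0.5, -0.6, -5.5]
finger_gap: 0.38
finger_force: 80.5
```

Request:
send_rows(motion=[{"gripper": 0.2, "offset": [-0.005, 0.04, 0], "rotation": [0, 0, 0]}, {"gripper": 0.2, "offset": [-0.015, 0.12, 0], "rotation": [0, 0, 0]}, {"gripper": 0.2, "offset": [-0.025, 0.2, 0], "rotation": [0, 0, 0]}, {"gripper": 0.2, "offset": [-0.035, 0.29, 0], "rotation": [0, 0, 0]}, {"gripper": 0.2, "offset": [-0.05, 0.38, 0], "rotation": [0, 0, 0]}])

```text
time_s: 13.73
eef_pos: [0.5105, 0.0114, 0.3252]
tcp_rot: [0.989, 0.146, -0.001, -0.0]
force: [0.3, 1.2, -6.1]
finger_gap: 0.376
finger_force: 80.4
```

Request:
send_rows(motion=[{"gripper": 0.2, "offset": [-0.012, 0.09, 0], "rotation": [0, 0, 0]}, {"gripper": 0.2, "offset": [-0.024, 0.18, 0], "rotation": [0, 0, 0]}, {"gripper": 0.2, "offset": [-0.036, 0.27, 0], "rotation": [0, 0, 0]}, {"gripper": 0.2, "offset": [-0.048, 0.36, 0], "rotation": [0, 0, 0]}, {"gripper": 0.2, "offset": [-0.06, 0.45, 0], "rotation": [0, 0, 0]}])

```text
time_s: 14.15
eef_pos: [0.5317, -0.1235, 0.3248]
tcp_rot: [0.989, 0.145, -0.001, -0.001]
force: [0.1, 0.0, -6.3]
finger_gap: 0.378
finger_force: 80.4
```

Request:
send_rows(motion=[{"gripper": 0.2, "offset": [-0.012, 0.09, 0], "rotation": [0, 0, 0]}, {"gripper": 0.2, "offset": [-0.024, 0.18, 0], "rotation": [0, 0, 0]}, {"gripper": 0.2, "offset": [-0.036, 0.27, 0], "rotation": [0, 0, 0]}, {"gripper": 0.2, "offset": [-0.05, 0.36, 0], "rotation": [0, 0, 0]}, {"gripper": 0.2, "offset": [-0.06, 0.44, 0], "rotation": [0, 0, 0]}])

```text
time_s: 14.57
eef_pos: [0.5523, -0.2555, 0.3244]
tcp_rot: [0.989, 0.145, -0.001, -0.001]
force: [0.4, 0.2, -6.4]
finger_gap: 0.379
finger_force: 80.4
```

Request:
send_rows(motion=[{"gripper": 0.2, "offset": [-0.01, 0.07, 0], "rotation": [0, 0, 0]}, {"gripper": 0.2, "offset": [-0.01, 0.12, 0], "rotation": [0, 0, 0]}, {"gripper": 0.2, "offset": [-0.01, 0.16, 0], "rotation": [0, 0, 0]}, {"gripper": 0.2, "offset": [-0.01, 0.16, 0], "rotation": [0, 0, 0]}, {"gripper": 0.2, "offset": [-0.01, 0.16, 0], "rotation": [0, 0, 0]}])

```text
time_s: 14.98
eef_pos: [0.5635, -0.3003, 0.325]
tcp_rot: [0.989, 0.145, -0.001, -0.001]
force: [0.9, 0.1, -5.8]
finger_gap: 0.379
finger_force: 80.6
```

```bash
python3 - <<'E'
from bench import bot
from h import *
o,s=wrist(bot);t=bot.snapshot("scene")
im=np.hstack([s["pixels"],t["pixels"]])[:,:,::-1];cv2.imwrite("pics/w5.png",cv2.resize(im,(800,300)))
print(o["time_s"],o["eef_pos"],o["tcp_rot"],o["force"],toolunits(o,[.564,-.3,.2038]))
E
```

```text
14.9833 [ 0.56348342 -0.30026608  0.3250346 ] [ 9.89455201e-01  1.44831006e-01 -9.35810483e-04 -1.22817098e-03] [ 0.91753531  0.06865238 -5.75536699] [0.00250851 0.00073552 0.40411153]
```

View pics/w5.png

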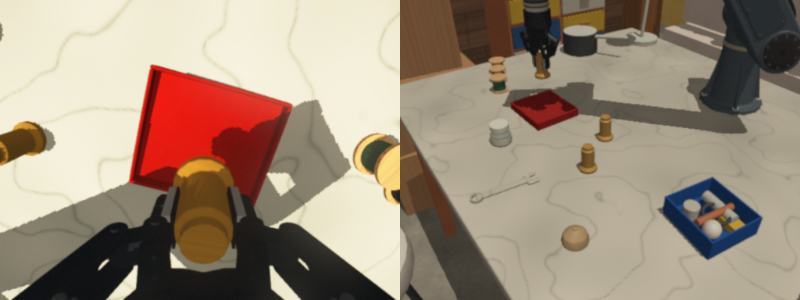

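The column is held upright over the tray, and both hollow columns stand on the bench. I'll lower it slowly and watch the force.

Request:
send_rows(motion=[{"gripper": 0.2, "offset": [0.001, 0, 0.07], "rotation": [0, 0, 0]}, {"gripper": 0.2, "offset": [0.001, 0, 0.16], "rotation": [0, 0, 0]}, {"gripper": 0.2, "offset": [0.001, 0, 0.25], "rotation": [0, 0, 0]}, {"gripper": 0.2, "offset": [0.001, 0, 0.32], "rotation": [0, 0, 0]}, {"gripper": 0.2, "offset": [0.001, 0, 0.36], "rotation": [0, 0, 0]}])

```text
time_s: 15.5
eef_pos: [0.5634, -0.2978, 0.2157]
tcp_rot: [0.989, 0.146, -0.002, -0.002]
force: [-0.9, 0.7, -6.4]
finger_gap: 0.375
finger_force: 80.4
```

Request:
send_rows(motion=[{"gripper": 0.2, "offset": [0, 0, 0.01], "rotation": [0, 0, 0]}, {"gripper": 0.2, "offset": [0, 0, 0.02], "rotation": [0, 0, 0]}, {"gripper": 0.2, "offset": [0, 0, 0.028], "rotation": [0, 0, 0]}, {"gripper": 0.2, "offset": [0, 0, 0.034], "rotation": [0, 0, 0]}, {"gripper": 0.2, "offset": [0, 0, 0.036], "rotation": [0, 0, 0]}])

```text
time_s: 15.92
eef_pos: [0.5648, -0.3002, 0.2087]
tcp_rot: [0.989, 0.145, 0.001, 0.001]
force: [0.4, -0.8, -4.7]
finger_gap: 0.377
finger_force: 80.5
```

Request:
send_rows(motion=[{"gripper": 0.2, "offset": [0, 0, 0.002], "rotation": [0, 0, 0]}, {"gripper": 0.2, "offset": [0, 0, 0.004], "rotation": [0, 0, 0]}, {"gripper": 0.2, "offset": [0, 0, 0.006], "rotation": [0, 0, 0]}, {"gripper": 0.2, "offset": [0, 0, 0.007], "rotation": [0, 0, 0]}, {"gripper": 0.2, "offset": [0, 0, 0.007], "rotation": [0, 0, 0]}])

```text
time_s: 16.33
eef_pos: [0.5644, -0.3, 0.2056]
tcp_rot: [0.989, 0.145, 0.0, -0.0]
force: [-0.6, -0.0, -5.9]
finger_gap: 0.379
finger_force: 80.5
```

Not yet touching (about 1.8 mm to go).

Request:
send_rows(motion=[{"gripper": 0.2, "offset": [0, 0, 0.002], "rotation": [0, 0, 0]}, {"gripper": 0.2, "offset": [0, 0, 0.004], "rotation": [0, 0, 0]}, {"gripper": 0.2, "offset": [0, 0, 0.005], "rotation": [0, 0, 0]}, {"gripper": 0.2, "offset": [0, 0, 0.006], "rotation": [0, 0, 0]}, {"gripper": 0.2, "offset": [0, 0, 0.006], "rotation": [0, 0, 0]}])

```text
time_s: 16.75
eef_pos: [0.5644, -0.2999, 0.204]
tcp_rot: [0.989, 0.145, -0.0, 0.0]
force: [-0.7, 0.1, -1.9]
finger_gap: 0.38
finger_force: 80.8
```

Touching now. I'll release and retreat.

Request:
send_rows(motion=[{"gripper": 0.2, "offset": [0, 0, 0.001], "rotation": [0, 0, 0]}, {"gripper": 0.2, "offset": [0, 0, 0.002], "rotation": [0, 0, 0]}, {"gripper": 0.2, "offset": [0, 0, 0.002], "rotation": [0, 0, 0]}])

```text
time_s: 17.0
eef_pos: [0.5643, -0.3, 0.204]
tcp_rot: [0.989, 0.145, 0.0, 0.0]
force: [-2.7, 0.6, 4.4]
finger_gap: 0.378
finger_force: 81.4
```

Request:
send_rows(motion=[{"gripper": 0.6, "offset": [0, 0, 0], "rotation": [0, 0, 0]}, {"gripper": 1, "offset": [0, 0, 0], "rotation": [0, 0, 0]}, {"gripper": 1, "offset": [0, 0, 0], "rotation": [0, 0, 0]}, {"gripper": 1, "offset": [0, 0, 0], "rotation": [0, 0, 0]}, {"gripper": 1, "offset": [0, 0, 0], "rotation": [0, 0, 0]}])

```text
time_s: 17.42
eef_pos: [0.5646, -0.3001, 0.2031]
tcp_rot: [0.989, 0.145, 0.0, 0.0]
force: [0.2, -0.3, -1.6]
finger_gap: 0.999
finger_force: 0.0
```

Request:
send_rows(motion=[{"gripper": 1, "offset": [0, 0, -0.06], "rotation": [0, 0, 0]}, {"gripper": 1, "offset": [0, 0, -0.16], "rotation": [0, 0, 0]}, {"gripper": 1, "offset": [0, 0, -0.26], "rotation": [0, 0, 0]}, {"gripper": 1, "offset": [0, 0, -0.36], "rotation": [0, 0, 0]}, {"gripper": 1, "offset": [0, 0, -0.46], "rotation": [0, 0, 0]}])

```text
time_s: 17.83
eef_pos: [0.5643, -0.2999, 0.3423]
tcp_rot: [0.989, 0.145, -0.0, -0.0]
force: [0.2, -0.1, 0.5]
finger_gap: 0.998
finger_force: 0.0
```

Request:
send_rows(motion=[{"gripper": 1, "offset": [0, 0, 0], "rotation": [0, 0, 0]}, {"gripper": 1, "offset": [0, 0, 0], "rotation": [0, 0, 0]}, {"gripper": 1, "offset": [0, 0, 0], "rotation": [0, 0, 0]}, {"gripper": 1, "offset": [0, 0, 0], "rotation": [0, 0, 0]}, {"gripper": 1, "offset": [0, 0, 0], "rotation": [0, 0, 0]}])

```text
time_s: 18.25
eef_pos: [0.564, -0.2997, 0.3393]
tcp_rot: [0.989, 0.145, -0.001, -0.001]
force: [-0.5, -0.2, 0.7]
finger_gap: 1.0
finger_force: 0.0
```

```bash
python3 - <<'E'
from bench import bot
from h import *
o,s=wrist(bot);t=bot.snapshot("scene")
im=np.hstack([s["pixels"],t["pixels"]])[:,:,::-1];cv2.imwrite("pics/w6.png",cv2.resize(im,(800,300)))
print(o["time_s"],o["eef_pos"],o["joint_vel"].round(3))
for c in blobs(t,(8,120,50),(25,255,255),150,(130,100,345,235)): print(cen(c),cv2.boundingRect(c),onz(t,cen(c),.033).round(4))
E
```

```text
18.25 [ 0.56395602 -0.29968592  0.33931961] [ 0.002  0.001 -0.005  0.001  0.001 -0.001]
(240.03525925925922, 204.26340740740739) (229, 184, 23, 38) [0.6232 0.0202 0.033 ]
(262.3022631377062, 164.71384733410048) (252, 146, 20, 35) [ 0.4986 -0.0681  0.033 ]
(184.0713196033562, 131.45232646834478) (175, 115, 20, 32) [ 0.5609 -0.3035  0.033 ]
```

View pics/w6.png

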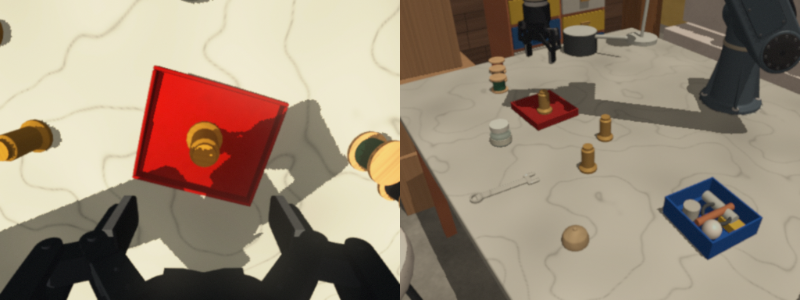

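The solid column stands upright in the middle of the tray. The hollow ones are within about 3 mm of where they stood, and the gripper is clear.

```bash
python3 -c "
from bench import bot
print(bot.sign_off())"
```

```text
the job is handed in; nothing more can be done
None
```

I stood the solid column (about 5.5–6 N in the grip, against about 2 N or less for each hollow one) upright in the red tray, left both hollow ones upright within about 3 mm of where they stood, and handed the job in at about 18 s; setting the first hollow one down was firm, with a 43 N reading at the wrist.

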